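# Put a core barrel away in the pedal-lid bin

### The job

Lay the longer of the two core barrels crosswise on the bin's sloping chute and let go, so that it rests against the closed lid. Then press the pedal down so that the lid opens and the barrel rolls into the bin, and ease the pedal slowly back up so that the lid comes down shut without slamming. Leave the short barrel and the two standing core bits where they are.

Things in the scene. Friction and masses are not known exactly. Their poses are not given: they have to be found in the camera images.
- bin: Grey sheet-metal bin fixed to the bench, 170 (x) x 140 (y) mm, walls 150 mm high, front wall 105 mm; 160 x 130 mm inside, inner floor 5 mm high. Origin: centre of its underside. x points from its front (the chute's side) to its back, z up, y to the left when looking along x. It stands with its front roughly towards the robot; the pedal is on its right (-y).
- chute_mid (a point): Point on the floor of the bin's steel chute, on its centre line, half-way up: x -170, y 0, z 121 mm in the bin's frame; a good spot to lay the barrel. The floor slopes down along bin +x, 0.15 rad, from 133 mm high at x -246 (open end) to 108 mm at x -83 (under the lid's front). 120 mm wide inside, side walls 24 mm high. A barrel laid across it (axis along bin y) rolls down to the lid.
- lid_front (a point): Middle of the lower front edge of the lid's skirt (40 mm deep, shuts the chute's low end): x -86, y 0, z 112 mm in the bin's frame when shut. A barrel resting against the shut lid has its axis at about x -112, z 137 mm. The lid's flat aluminium top is 156 mm high, 152 mm wide.
- lid (a joint): Lid angle, hinged at the bin's back: 0 shut, 0.67 rad fully up. Driven by the pedal: lid = 2.1 x pedal angle. The barrel passes under it from about 0.4 rad; keep it fully up for a second or so. Its weight shuts it hard if the pedal is let go or raised fast: easing the pad up at 20 to 40 mm/s is soft, over about 140 mm/s at any moment is a slam.
- pedal (a joint): Pedal lever angle: 0 up (lid shut), 0.32 rad fully down on its stop (lid fully up). Spring and lid weight return it; pressing at the pad takes about 5 to 9 N. It pivots about a level axis along bin y at x -70, z 45 mm in the bin's frame, 130 mm behind the pad's centre.
- pedal_pad (a point): Centre of the top face of the pedal's pad (65 mm along bin x, 55 mm along y, black rubber top), at the lever's front end. Pedal up: x -197, y -150, z 72 mm in the bin's frame, tilted 0.16 rad, front edge higher; fully pressed it is about 41 mm lower, tilted 0.16 rad the other way. The chute's side is 57 mm from the pad's edge; free space otherwise.
- long_barrel_center (a point): centre of the longer core barrel: plain brass-coloured tube, 50 mm in diameter, 100 mm long, 0.24 to 0.42 kg, lying level on the tray; its own y axis runs along the tube. It rolls about that axis, so its x and z axes may point anywhere
- short_barrel_center (a point): centre of the short barrel: the same tube but 60 mm long, in the tray's other seat (either seat may hold either barrel). Leave it alone
- tray: fixed flat perforated steel tray, 220 (x) x 135 (y) x 6 mm, origin at the centre of its underside. Two seats 115 mm apart along its x (x = -57.5 and +57.5 mm): in each a barrel lies along the tray's y between two ribs 6 mm high that keep it from rolling; the barrel's axis is 31 mm above the bench
- cup_a_mid (a point): brass-coloured cup-shaped core bit, 64 mm in diameter, 82 mm tall with its shank, standing on its rim on the bench between the bin and the tray's far end; point 30 mm above the bench. Leave it alone
- cup_b_mid (a point): the same kind of core bit, standing on the bench to the right of the pedal; point 30 mm above the bench. Leave it alone
Things that resemble listed ones, but are neither listed nor needed, are in the scene too. Leave any black or turquoise look-alike of the part that bears long_barrel_center alone.

How it is judged:
By the outcome, as a careful person would: the job done as asked, in the order asked, and still so for the second after the job is handed in, with the robot touching nothing.
It also fails if it takes over 51 s, if anything falls off the work surface, if the arm or the gripper's body presses on something with over 40 N, if the wrist force passes 120 N, or if a joint passes its speed limit or range.

### The arm

A 6-joint arm with a two-finger parallel gripper is mounted at the origin on the work surface. World frame = base frame: x ahead of the robot, y to its left, z up, the work surface at z = 0. Lengths are in m, angles in rad, forces in N, time in s.
With the tool pointing down it reaches from about 0.275 to 0.725 m from the base axis. Payload 5.6 kg.
Tool frame: the origin (TCP) lies midway between the tips of the shut fingers; the grasp point (between the pads) lies 19 mm behind it; z points along the fingers, y is the line along which they close (so a half turn about z gives the same grasp; the last joint's range is limited). The gripper opens to 85 mm and grips with 20 to 120 N. Pads are 22 mm wide; open, the fingers measure 114 mm over their backs; the gripper's body (76 mm by 85 mm) begins 54 mm behind the grasp point. The pads swing forward as they close: fully open they stand 13 mm farther back than shut.
Start: joints at [1.525, 0.255, 0.108, 0, -1.424, -0.285], TCP at [0.179, 0.52, 0.231] pointing down, gripper open.
Joint ranges: [-2.95, 2.95], [-1.21, 1.97], [-1.09, 1.5], [-2.87, 1.71], [-2.94, -0.07], [-3.05, 3.05]. Speed limits (rad/s): [2.57, 2.57, 3.14, 3.14, 3.14, 3.14].

### API

Orientations are given as a unit quaternion [x, y, z, w].
In Python, from bench import robot, optics gives the robot as it stands.
- The arm moves only by the shell command python3 -m jog 'ROWS' [FORCE]. ROWS is JSON, a list of rows, each an object with "delta_pos": the shift along the tool's x, y, z in mm, a list of three; "delta_rot": the turn, a rotation vector about the tool's x, y, z in rad, a list of three; "hand": the gripper command: -1 is fully open, 1 is shut, values between are in proportion. In form: [{"delta_pos": [tx, ty, tz], "delta_rot": [rx, ry, rz], "hand": hand}, ...]. A call has 1 to 20 rows; each row is the pose to reach, as a shift and turn from the pose commanded when the call began, along the tool's axes at that moment; what a row does not reach only later rows make up. A row lasts 1/10 s, in which the tool goes at most 50 mm and 8.59 degrees, less where a joint would pass 70% of its speed; a pose out of reach is approached as far as the arm can. A call with a gripper value outside its range is refused whole. The fingers move at their own pace and stop on an object; FORCE is the grip in N (left out, the last holds). Time passes only in rows, so rows that repeat a pose let the fingers close. It gives the time, the measured TCP pose, the force, the opening and the grip force at its end, in the units of the state.
- robot.read_state(): the state, without advancing time (a new reading comes with each control period).
- optics.read_camera(name): name is "scene" or "top" or "wrist"; returns the picture (420x560x3 uint8, blue, green, red); there is no depth.
- optics.camera_info(name): a dict with "K" (3x3 intrinsics, pixels), "extrinsics" (4x4, takes a point from world to camera coordinates). Camera axes: x right, y up, looking along -z (the intrinsics and any distortion apply to the point x, -y, -z); pixel columns grow to the right and rows downward; lengths in m; the calibration is good to about 2 mm. A picture is of the moment at which its call begins: read the wrist's pose just before it. camera_info takes no time and is no camera call; for the wrist camera it gives the pose at the moment of the call.
- robot.sign_off(): hands the job in; it is judged then, once.
The state is a dict: "time": time; "q": joint angles; "dq": joint speeds; "tau": joint torques, N m; "eef_pos": TCP position; "eef_rot": TCP orientation; "ft_force": force on the tool from outside, world axes, zero at the start; "ft_torque": the same for the moment, N m; "width": finger opening in m; "grasp_force": force on a finger pad.
Only numpy, scipy, OpenCV 4.12 (cv2) and the standard library are available. Lean on these libraries where they do the work, as an engineer would, in place of code of your own. Each camera call takes 0.05 s, during which the arm holds its last target. There are 200 camera calls.

## Working session

There is one attempt and no reset: what is moved stays moved. The work goes in short steps, Python scripts to look and compute and a shell command to move; the robot and the scene stay as the last step left them, time stands still between calls to the robot, and variables do not carry over. Pictures are saved under pics/ and viewed, at most 10 in all, crops included, and the job is handed in when it is done.

```bash
mkdir -p pics; ls; python3 - <<'E'
from bench import robot, optics
import cv2
print(robot.read_state())
for n in("scene","top"):
    im=optics.read_camera(n); i=optics.camera_info(n); print(n,{k:(v.round(4).tolist() if hasattr(v,'round') else v) for k,v in i.items()})
    cv2.imwrite(f"pics/{n}0.png",im); cv2.imwrite(f"pics/{n}0b.png",cv2.resize(im,(784,588),interpolation=cv2.INTER_CUBIC))
E
```

```text
pics
{'time': 0.0, 'q': array([ 1.52464044e+00,  2.55760442e-01,  1.06987003e-01, -4.59606444e-04,
       -1.42388827e+00, -2.84624607e-01]), 'dq': array([ 2.66675106e-04, -1.72176268e-03,  9.72582996e-06,  9.39258916e-04,
       -7.01141332e-04,  6.85259524e-05]), 'tau': array([-1.40386428e-04, -3.86629164e+01,  2.37942821e+01,  5.36536619e+00,
       -5.96074766e-03, -2.14323279e-07]), 'eef_pos': array([0.17840571, 0.51973592, 0.23038407]), 'eef_rot': array([ 9.86348153e-01, -1.64670577e-01, -1.14737123e-04,  9.53106057e-04]), 'ft_force': array([ 0.04032751, -1.15924202,  0.21534047]), 'ft_torque': array([0.0666519 , 0.02948377, 0.0362947 ]), 'grasp_force': 0.0, 'width': 0.08496690776338099}
scene {'K': [[471.6375, 0.0, 279.6722], [0.0, 471.6375, 212.7078], [0.0, 0.0, 1.0]], 'extrinsics': [[0.2895, 0.9571, -0.0073, -0.183], [-0.7955, 0.2449, 0.5543, 0.376], [0.5323, -0.1547, 0.8323, -1.7093], [0.0, 0.0, 0.0, 1.0]]}
top {'K': [[475.6493, 0.0, 288.9589], [0.0, 475.6493, 205.9647], [0.0, 0.0, 1.0]], 'extrinsics': [[-0.0123, -0.9998, -0.0154, 0.0464], [0.9854, -0.0147, 0.1695, -0.578], [-0.1697, -0.0131, 0.9854, -1.5276], [0.0, 0.0, 0.0, 1.0]]}
```

View pics/top0b.png

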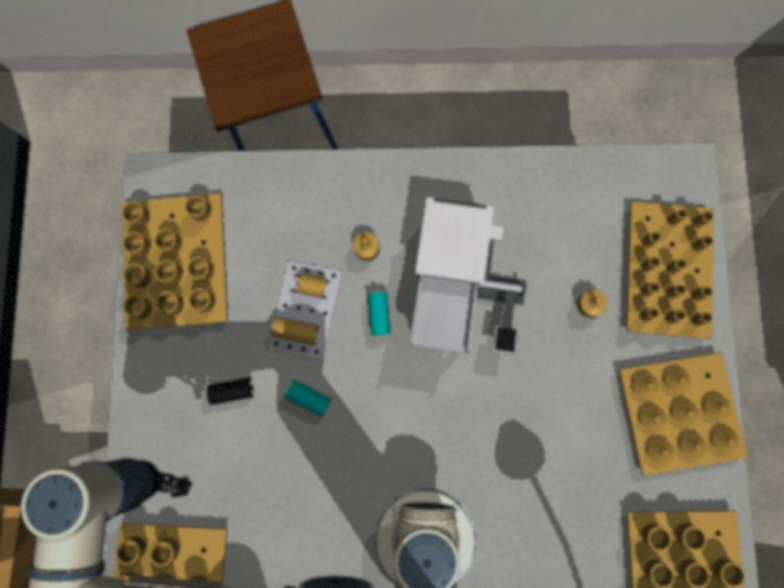

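View pics/scene0b.png

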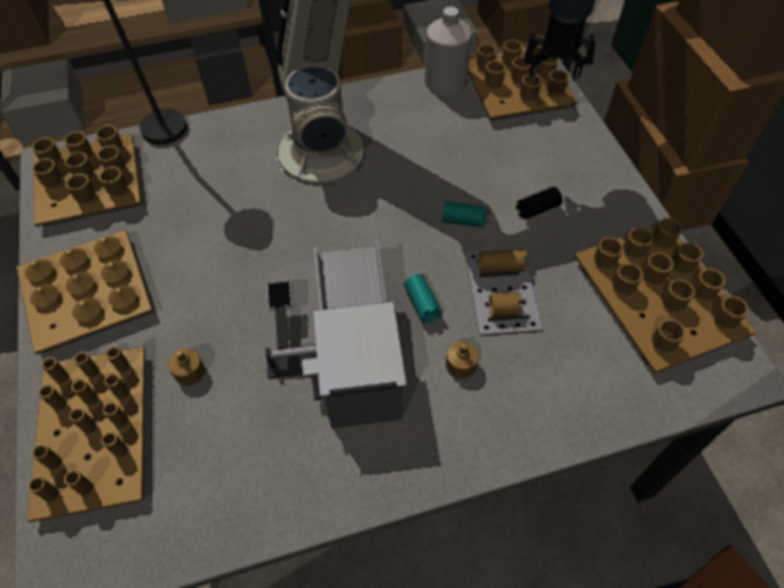

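The top view shows the bin at about (455,270), the pedal pad at (506,340), the long barrel at (296,331) and the short one at (312,286), in enlarged pixels. The scene view agrees. I'll enlarge crops to measure.

```bash
python3 - <<'E'
import cv2
for n,(x,y,w,h) in {"top":(185,135,200,125),"scene":(180,165,210,140)}.items():
    im=cv2.imread(f"pics/{n}0.png")[y:y+h,x:x+w]
    s=4 if n=="top" else 3.8
    im=cv2.convertScaleAbs(im,alpha=1.3)
    cv2.imwrite(f"pics/{n}c.png",cv2.resize(im,None,fx=s,fy=s,interpolation=cv2.INTER_CUBIC))
E
```

```text
(no output)
```

View pics/topc.png

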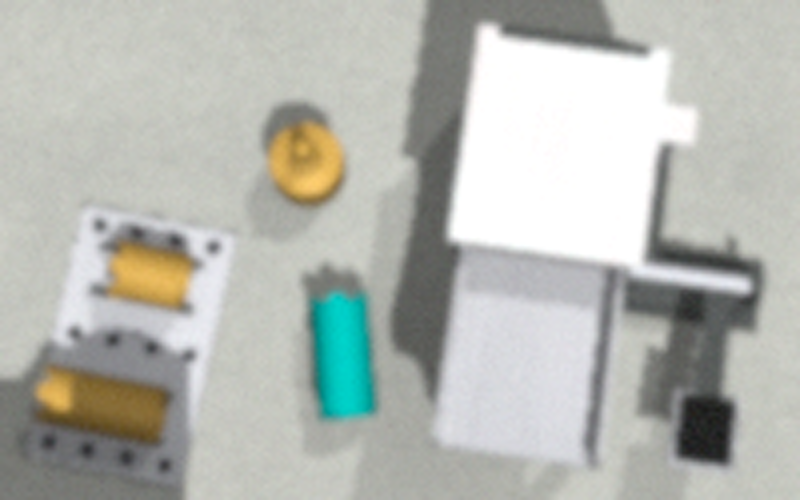

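View pics/scenec.png

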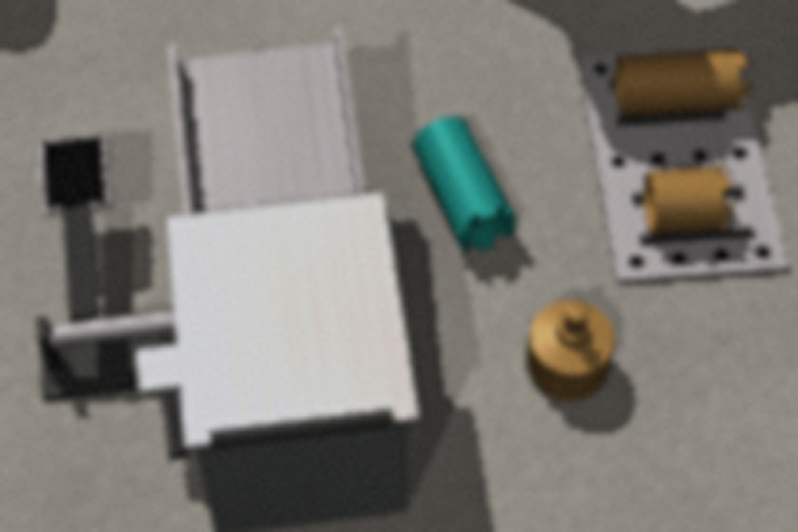

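The top crop shows the lid corners at (480,25), (670,50), (448,241) and (650,265), the chute's open end at (435,443) and (597,463), and the pad at (705,430). The long barrel is centred near (104,403) and the tray corners are at (85,205), (237,235), (185,480) and (25,455). The scene crop shows the same parts: pad (74,173), lid front (170,217) and (383,195), long barrel (681,83).

```bash
cat > h.py <<'E'
import numpy as np, cv2
from bench import robot, optics
from scipy.optimize import least_squares
from scipy.spatial.transform import Rotation as R
I={n:optics.camera_info(n) for n in("top","scene")}
def proj(i,P):
    P=np.atleast_2d(P); E=np.array(i["extrinsics"]); c=P@E[:3,:3].T+E[:3,3]
    c=c*[1,-1,-1]; p=c@np.array(i["K"]).T; return p[:,:2]/p[:,2:]
def place(f,L):
    L=np.atleast_2d(L)/1000.; c,s=np.cos(f[2]),np.sin(f[2])
    return np.c_[f[0]+c*L[:,0]-s*L[:,1], f[1]+s*L[:,0]+c*L[:,1], L[:,2]]
top=lambda u,v:("top",185+(u+.5)/4-.5,135+(v+.5)/4-.5)
sc=lambda u,v:("scene",180+(u+.5)/3.8-.5,165+(v+.5)/3.8-.5)
def fit(obs,f0,nx=0):
    def r(f): return np.concatenate([(proj(I[o[0]],place(f,L(f) if callable(L) else L))[0]-o[1:]) for L,o in obs])
    s=least_squares(r,f0,loss="soft_l1"); return s.x, r(s.x).reshape(-1,2)
E
python3 - <<'E'
from h import *
bk=lambda y:(lambda f:[f[3]*1000,y,156])
o=[([-86,76,156],top(448,241)),([-86,-76,156],top(650,265)),(bk(76),top(480,25)),(bk(-76),top(670,50)),
([-246,61,157],top(435,443)),([-246,-61,157],top(597,463)),([-197,-150,72],top(705,430)),
([-86,76,156],sc(383,195)),([-86,-76,156],sc(170,217)),(bk(76),sc(417,415)),(bk(-76),sc(186,446)),
([-246,61,157],sc(337,30)),([-246,-61,157],sc(172,45)),([-197,-150,72],sc(74,173))]
f,r=fit(o,[.6,-.1,0,.08]); print("bin",f.round(4));print(r.round(1).tolist())
for n,L in dict(mid=[-170,0,121],pad=[-197,-150,72],rest=[-112,0,137]).items(): print(n,place(f,L).round(4))
o=[([110,67.5,6],top(85,205)),([110,-67.5,6],top(237,235)),([-110,-67.5,6],top(185,480)),([-110,67.5,6],top(25,455)),
([110,67.5,6],sc(790,268)),([110,-67.5,6],sc(620,282))]
t,r=fit(o,[.4,.3,0]); print("tray",t.round(4));print(r.round(1).tolist())
print(place(t,[-57.5,0,31]))
o=[([0,0,31],top(104,403)),([0,0,31],sc(681,83))]
b,r=fit(o,[.4,.3,0]); print("barrel",b.round(4),r.round(1).tolist())
E
```

```text
bin [ 0.6715 -0.0755 -0.1599  0.0859]
[[-0.1, -1.2], [-2.0, -0.3], [-0.3, -0.0], [0.0, 0.3], [0.4, -0.1], [-0.3, 0.8], [0.1, 0.0], [-0.0, 0.7], [-0.7, 1.6], [0.3, 0.4], [-0.1, -0.1], [-0.6, -1.8], [0.2, -1.1], [-0.3, -0.3]]
mid [[ 0.5037 -0.0484  0.121 ]]
pad [[ 0.4531 -0.1922  0.072 ]]
rest [[ 0.5609 -0.0576  0.137 ]]
tray [ 0.5402  0.2817 -0.2011]
[[-0.4, -0.2], [-0.1, -0.6], [-0.4, 1.3], [0.4, 0.1], [-0.1, 0.1], [-0.3, 0.2]]
[[0.48381875 0.29319801 0.031     ]]
barrel [0.4857 0.3018 0.    ] [[-0.3, 0.2], [-0.2, 0.4]]
```

```bash
cat >> h.py <<'E'
def go(p,yaw,s=None,verbose=True):
    "tool deltas to put TCP at p (m), tool down, tool y along world yaw (mod pi)"
    s=s or robot.read_state(); A=R.from_quat(s["eef_rot"]); best=None
    for k in (0,1,-1):
        a=yaw+k*np.pi; y=np.array([np.cos(a),np.sin(a),0]); z=np.array([0,0,-1.]); T=np.c_[np.cross(y,z),y,z]
        rv=(A.inv()*R.from_matrix(T)).as_rotvec()
        if best is None or np.linalg.norm(rv)<np.linalg.norm(best): best=rv
    print("dpos",(A.inv().apply(np.array(p)-s["eef_pos"])*1000).round(1),"drot",best.round(3))
E
python3 -c "
from h import *
go([.485-.07*0,.300,.2],-.2011)"
```

```text
dpos [361.3 108.2  30.7] drot [ 1.000e-03 -1.000e-03  1.441e+00]
```

```bash
python3 -m jog '[{"delta_pos":[36,11,3],"delta_rot":[0,0,0.144],"hand":-1},{"delta_pos":[72,22,6],"delta_rot":[0,0,0.288],"hand":-1},{"delta_pos":[108,32,9],"delta_rot":[0,0,0.432],"hand":-1},{"delta_pos":[144,43,12],"delta_rot":[0,0,0.576],"hand":-1},{"delta_pos":[180,54,15],"delta_rot":[0,0,0.72],"hand":-1},{"delta_pos":[217,65,18],"delta_rot":[0,0,0.864],"hand":-1},{"delta_pos":[253,76,21],"delta_rot":[0,0,1.009],"hand":-1},{"delta_pos":[289,87,24],"delta_rot":[0,0,1.153],"hand":-1},{"delta_pos":[325,97,27],"delta_rot":[0,0,1.297],"hand":-1},{"delta_pos":[361,108,31],"delta_rot":[0,0,1.441],"hand":-1},{"delta_pos":[361,108,31],"delta_rot":[0,0,1.441],"hand":-1},{"delta_pos":[361,108,31],"delta_rot":[0,0,1.441],"hand":-1}]'
python3 - <<'E'
from h import *
s=robot.read_state(); i=optics.camera_info("wrist"); im=optics.read_camera("wrist")
np.savez("w1.npz",K=i["K"],E=i["extrinsics"])
c=im.copy()
for y in (-50,0,50):
  for p in proj(i,place([.4857,.3018,-.2011],[0,y,31])): cv2.circle(c,(int(p[0]),int(p[1])),3,(0,0,255),-1)
cv2.imwrite("pics/w1.png",c); print(s["eef_pos"],s["width"],s["q"].round(2))
E
```

```text
time: 1.3
eef_pos: [0.4851, 0.3, 0.1995]
eef_rot: [-0.632, 0.775, 0.0, -0.001]
ft_force: [0.0, 0.3, 0.1]
width: 0.0855
grasp_force: 0.0
[0.48514024 0.30003743 0.19945405] 0.08548359586178544 [ 0.83  0.31  0.1  -0.   -1.36 -1.03]
```

View pics/w1.png

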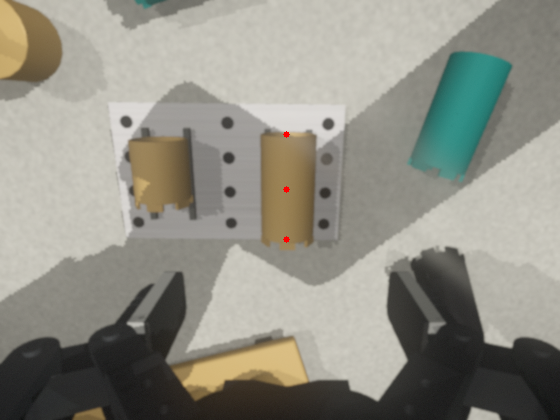

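The wrist picture shows the long barrel over cols 261–316 and rows 133–247, with my predicted axis at col 286, about 1 mm off. I'll descend and grip.

```bash
python3 -c "
from h import *
go([.4850,.3013,.017],-.2011)"
```

```text
dpos [ -0.7  -0.3 182.8] drot [ 0.001 -0.001  0.001]
```

```bash
python3 -m jog '[{"delta_pos":[-1,0,40],"delta_rot":[0,0,0],"hand":-1},{"delta_pos":[-1,0,80],"delta_rot":[0,0,0],"hand":-1},{"delta_pos":[-1,0,120],"delta_rot":[0,0,0],"hand":-1},{"delta_pos":[-1,0,150],"delta_rot":[0,0,0],"hand":-1},{"delta_pos":[-1,0,170],"delta_rot":[0,0,0],"hand":-1},{"delta_pos":[-1,0,182],"delta_rot":[0,0,0],"hand":-1},{"delta_pos":[-1,0,182],"delta_rot":[0,0,0],"hand":-1},{"delta_pos":[-1,0,182],"delta_rot":[0,0,0],"hand":0.2},{"delta_pos":[-1,0,182],"delta_rot":[0,0,0],"hand":1},{"delta_pos":[-1,0,182],"delta_rot":[0,0,0],"hand":1},{"delta_pos":[-1,0,182],"delta_rot":[0,0,0],"hand":1},{"delta_pos":[-1,0,182],"delta_rot":[0,0,0],"hand":1},{"delta_pos":[-1,0,182],"delta_rot":[0,0,0],"hand":1},{"delta_pos":[-1,0,182],"delta_rot":[0,0,0],"hand":1},{"delta_pos":[-1,0,182],"delta_rot":[0,0,0],"hand":1}]' 40
```

```text
time: 2.85
eef_pos: [0.485, 0.3027, 0.0199]
eef_rot: [-0.633, 0.775, 0.001, 0.001]
ft_force: [-4.5, 1.3, 5.4]
width: 0.0485
grasp_force: 41.0
```

```bash
python3 -m jog '[{"delta_pos":[0,0,-15],"delta_rot":[0,0,0],"hand":1},{"delta_pos":[0,0,-40],"delta_rot":[0,0,0],"hand":1},{"delta_pos":[0,0,-75],"delta_rot":[0,0,0],"hand":1},{"delta_pos":[0,0,-115],"delta_rot":[0,0,0],"hand":1},{"delta_pos":[0,0,-155],"delta_rot":[0,0,0],"hand":1},{"delta_pos":[0,0,-190],"delta_rot":[0,0,0],"hand":1},{"delta_pos":[0,0,-205],"delta_rot":[0,0,0],"hand":1},{"delta_pos":[0,0,-205],"delta_rot":[0,0,0],"hand":1},{"delta_pos":[0,0,-205],"delta_rot":[0,0,0],"hand":1}]'
python3 - <<'E'
from h import *
f=[.6715,-.0755,-.1599]
p=place(f,[-165,0,0])[0]; print(p); p[2]=.205; go(p,f[2])
E
```

```text
time: 3.75
eef_pos: [0.4845, 0.3016, 0.2223]
eef_rot: [-0.633, 0.775, 0.0, -0.001]
ft_force: [0.7, -0.3, -2.9]
width: 0.0488
grasp_force: 43.0
[ 0.50860487 -0.04922879  0.        ]
dpos [338.9 -93.8  17.3] drot [ 0.002 -0.    -0.041]
```

```bash
python3 -m jog '[{"delta_pos":[15,-4,0],"delta_rot":[0,0,0],"hand":1},{"delta_pos":[45,-12,0],"delta_rot":[0,0,0],"hand":1},{"delta_pos":[85,-23,0],"delta_rot":[0,0,0],"hand":1},{"delta_pos":[125,-34,0],"delta_rot":[0,0,-0.02],"hand":1},{"delta_pos":[165,-45,0],"delta_rot":[0,0,-0.04],"hand":1},{"delta_pos":[205,-57,0],"delta_rot":[0,0,-0.04],"hand":1},{"delta_pos":[245,-68,0],"delta_rot":[0,0,-0.04],"hand":1},{"delta_pos":[280,-78,0],"delta_rot":[0,0,-0.04],"hand":1},{"delta_pos":[310,-86,5],"delta_rot":[0,0,-0.04],"hand":1},{"delta_pos":[330,-92,12],"delta_rot":[0,0,-0.04],"hand":1},{"delta_pos":[339,-94,17],"delta_rot":[0,0,-0.04],"hand":1},{"delta_pos":[339,-94,17],"delta_rot":[0,0,-0.04],"hand":1},{"delta_pos":[339,-94,17],"delta_rot":[0,0,-0.04],"hand":1},{"delta_pos":[339,-94,17],"delta_rot":[0,0,-0.04],"hand":1}]'
python3 - <<'E'
from h import *
s=robot.read_state(); i=optics.camera_info("wrist"); im=optics.read_camera("wrist")
print(s["eef_pos"])
f=[.6715,-.0755,-.1599]
for L in ([-86,76,156],[-86,-76,156],[-86,60,110],[-86,-60,110],[-246,60,157],[-246,-60,157]):
  p=proj(i,place(f,L))[0]; print(p.round()); cv2.circle(im,tuple(int(v) for v in p),3,(0,0,255),-1)
cv2.imwrite("pics/w2.png",im)
go([.5086,-.0492,.1355],f[2])
E
```

```text
time: 5.15
eef_pos: [0.5096, -0.0485, 0.2063]
eef_rot: [-0.648, 0.761, 0.0, 0.0]
ft_force: [-0.0, -0.4, -2.7]
width: 0.0487
grasp_force: 42.9
[ 0.50957329 -0.04848173  0.20627619]
[169. 341.]
[140. 100.]
[186. 284.]
[171. 125.]
[414. 321.]
[438. 131.]
dpos [ 1.   0.9 70.9] drot [-0.  0.  0.]
```

View pics/w2.png

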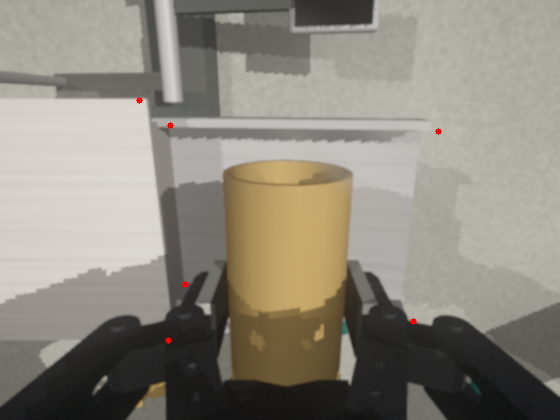

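The wrist picture shows the lid front edge running from (149,99) to (168,341), the floor's open end at about (415,140) and the pad's inner edge from (292,31) to (376,30). The prediction is a few mm off in yaw, so I'll refit with this view.

```bash
python3 - <<'E'
from h import *
I["wrist"]=optics.camera_info("wrist")
bk=lambda y:(lambda f:[f[3]*1000,y,156])
w=[([-86,-76,156],("wrist",149,99)),([-86,76,156],("wrist",168,341)),([-246,-60,133],("wrist",415,140)),([-246,-61,157],("wrist",430,122)),
([-165,-122.5,66],("wrist",292,31)),([-229,-122.5,77],("wrist",377,30))]
o=[([-86,76,156],top(448,241)),(bk(76),top(480,25)),(bk(-76),top(670,50)),
([-246,61,157],top(435,443)),([-246,-61,157],top(597,463)),([-197,-150,72],top(705,430)),
([-86,76,156],sc(383,195)),(bk(76),sc(417,415)),(bk(-76),sc(186,446)),([-197,-150,72],sc(74,173))]
for q in (w,w+o):
  f,r=fit(q,[.6715,-.0755,-.16,.086]); print(f.round(4));print(r.round(1).tolist())
  for L in ([-165,0,0],[-197,-150,72]): print(place(f,L).round(4))
p=place(f,[-165,0,135.5])[0]; go(p,f[2])
E
```

```text
[ 0.6724 -0.076  -0.1577  0.086 ]
[[-10.9, 0.1], [-0.2, -1.2], [5.1, -13.7], [6.7, 5.6], [-5.4, 2.1], [0.0, 0.0]]
[[ 0.5094 -0.0501  0.    ]]
[[ 0.4543 -0.1932  0.072 ]]
[ 0.6723 -0.0759 -0.1576  0.0851]
[[-10.7, 0.2], [0.0, -1.1], [5.3, -13.6], [6.9, 5.7], [-5.3, 2.2], [0.2, 0.1], [0.1, -1.4], [-0.3, 0.0], [0.1, 0.3], [0.7, -0.2], [0.0, 0.5], [0.4, -0.3], [-0.2, 0.9], [0.3, 0.3], [-0.2, -0.0], [-0.5, 0.1]]
[[ 0.5093 -0.05    0.    ]]
[[ 0.4542 -0.1931  0.072 ]]
dpos [ 1.6  0.1 70.9] drot [-0.     0.    -0.002]
```

```bash
python3 -m jog '[{"delta_pos":[2,0,20],"delta_rot":[0,0,0],"hand":1},{"delta_pos":[2,0,40],"delta_rot":[0,0,0],"hand":1},{"delta_pos":[2,0,52],"delta_rot":[0,0,0],"hand":1},{"delta_pos":[2,0,60],"delta_rot":[0,0,0],"hand":1},{"delta_pos":[2,0,64],"delta_rot":[0,0,0],"hand":1},{"delta_pos":[2,0,67],"delta_rot":[0,0,0],"hand":1},{"delta_pos":[2,0,67],"delta_rot":[0,0,0],"hand":1},{"delta_pos":[2,0,67],"delta_rot":[0,0,0],"hand":1}]'
python3 - <<'E'
from h import *
im=optics.read_camera("scene"); cv2.imwrite("pics/s2.png",cv2.resize(im[150:260,210:350],None,fx=5.5,fy=5.3,interpolation=cv2.INTER_CUBIC))
E
```

```text
time: 6.0
eef_pos: [0.5097, -0.0511, 0.1399]
eef_rot: [-0.648, 0.762, -0.0, 0.0]
ft_force: [-0.3, -0.4, -2.9]
width: 0.0484
grasp_force: 42.9
```

View pics/s2.png

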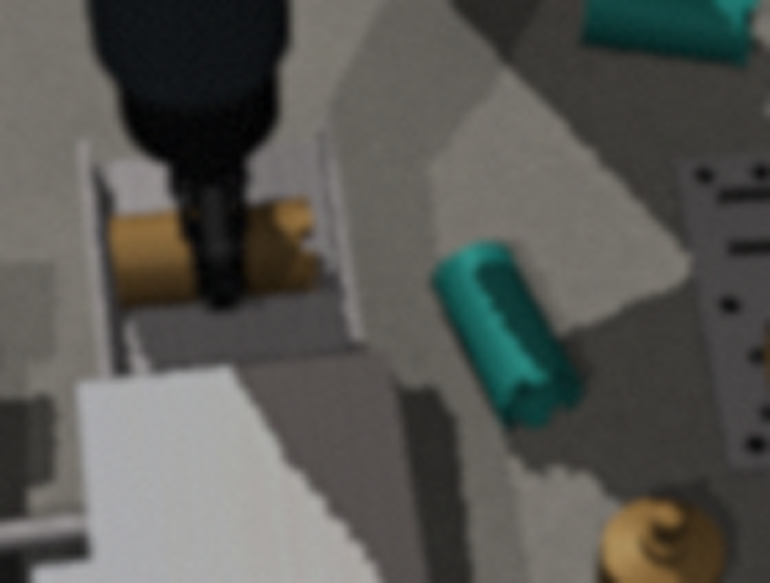

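The scene crop shows the barrel between the chute walls, cols 112–318, with the walls at about 98 and 342, so it needs about 2 mm to the left. I'll lower it the last millimetres and release gently.

```bash
python3 -m jog '[{"delta_pos":[-2,0,1],"delta_rot":[0,0,0],"hand":1},{"delta_pos":[-2,0,2],"delta_rot":[0,0,0],"hand":1},{"delta_pos":[-2,0,3],"delta_rot":[0,0,0],"hand":1},{"delta_pos":[-2,0,3],"delta_rot":[0,0,0],"hand":1},{"delta_pos":[-2,0,3],"delta_rot":[0,0,0],"hand":1}]'
```

```text
time: 6.55
eef_pos: [0.5096, -0.0492, 0.1363]
eef_rot: [-0.648, 0.762, 0.0, -0.0]
ft_force: [-0.2, -0.0, -2.7]
width: 0.0485
grasp_force: 42.9
```

```bash
python3 -m jog '[{"delta_pos":[0,0,1],"delta_rot":[0,0,0],"hand":1},{"delta_pos":[0,0,2],"delta_rot":[0,0,0],"hand":1},{"delta_pos":[0,0,2],"delta_rot":[0,0,0],"hand":1}]'
```

```text
time: 6.85
eef_pos: [0.5097, -0.0492, 0.1345]
eef_rot: [-0.648, 0.762, -0.0, 0.0]
ft_force: [-0.7, -0.1, -0.3]
width: 0.0485
grasp_force: 43.1
```

Contact: the weight is now off the gripper. Release.

```bash
python3 -m jog '[{"delta_pos":[0,0,0],"delta_rot":[0,0,0],"hand":-0.2},{"delta_pos":[0,0,0],"delta_rot":[0,0,0],"hand":-0.25},{"delta_pos":[0,0,0],"delta_rot":[0,0,0],"hand":-0.3},{"delta_pos":[0,0,0],"delta_rot":[0,0,0],"hand":-0.35},{"delta_pos":[0,0,0],"delta_rot":[0,0,0],"hand":-0.4},{"delta_pos":[0,0,0],"delta_rot":[0,0,0],"hand":-0.45},{"delta_pos":[0,0,0],"delta_rot":[0,0,0],"hand":-0.45},{"delta_pos":[0,0,0],"delta_rot":[0,0,0],"hand":-0.45},{"delta_pos":[0,0,-6],"delta_rot":[0,0,0],"hand":-0.45},{"delta_pos":[0,0,-14],"delta_rot":[0,0,0],"hand":-0.45},{"delta_pos":[0,0,-24],"delta_rot":[0,0,0],"hand":-0.45},{"delta_pos":[0,0,-40],"delta_rot":[0,0,0],"hand":-0.45},{"delta_pos":[0,0,-60],"delta_rot":[0,0,0],"hand":-0.45},{"delta_pos":[0,0,-80],"delta_rot":[0,0,0],"hand":-0.45},{"delta_pos":[0,0,-100],"delta_rot":[0,0,0],"hand":-0.45},{"delta_pos":[0,0,-100],"delta_rot":[0,0,0],"hand":-0.45},{"delta_pos":[0,0,-100],"delta_rot":[0,0,0],"hand":-0.45}]'
python3 - <<'E'
from h import *
im=optics.read_camera("wrist"); cv2.imwrite("pics/w3.png",im)
f=[.6723,-.0759,-.1576]
p=place(f,[-197,-150,160])[0]; print(p); go(p,f[2])
E
```

```text
time: 8.55
eef_pos: [0.5098, -0.049, 0.2351]
eef_rot: [-0.648, 0.762, -0.0, 0.001]
ft_force: [-0.4, 0.5, 0.0]
width: 0.0619
grasp_force: 0.0
[ 0.4541992  -0.19312218  0.16      ]
dpos [151.1  31.3  74.2] drot [ 0.     0.    -0.003]
```

View pics/w3.png

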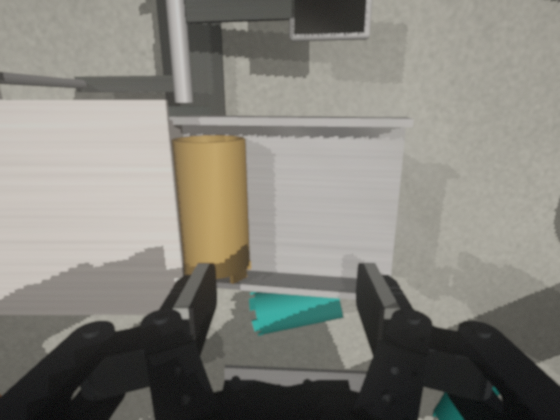

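The wrist picture shows the barrel resting crosswise against the shut lid at cols 175–248, clear of the fingers. Next I'll move over the pad with the fingers shut.

```bash
python3 -m jog '[{"delta_pos":[20,4,0],"delta_rot":[0,0,0],"hand":1},{"delta_pos":[60,12,0],"delta_rot":[0,0,0],"hand":1},{"delta_pos":[100,21,0],"delta_rot":[0,0,0],"hand":1},{"delta_pos":[135,28,10],"delta_rot":[0,0,0],"hand":1},{"delta_pos":[152,31,30],"delta_rot":[0,0,0],"hand":1},{"delta_pos":[152,31,70],"delta_rot":[0,0,0],"hand":1},{"delta_pos":[152,31,110],"delta_rot":[0,0,0],"hand":1},{"delta_pos":[152,31,135],"delta_rot":[0,0,0],"hand":1},{"delta_pos":[152,31,145],"delta_rot":[0,0,0],"hand":1},{"delta_pos":[152,31,150],"delta_rot":[0,0,0],"hand":1},{"delta_pos":[152,31,150],"delta_rot":[0,0,0],"hand":1},{"delta_pos":[152,31,150],"delta_rot":[0,0,0],"hand":1}]'
```

```text
time: 9.8
eef_pos: [0.4556, -0.1944, 0.0856]
eef_rot: [-0.648, 0.762, -0.001, 0.001]
ft_force: [-0.4, 0.2, 0.3]
width: 0.0001
grasp_force: 0.0
```

```bash
python3 -m jog '[{"delta_pos":[0,0,5],"delta_rot":[0,0,0],"hand":1},{"delta_pos":[0,0,10],"delta_rot":[0,0,0],"hand":1},{"delta_pos":[0,0,14],"delta_rot":[0,0,0],"hand":1},{"delta_pos":[0,0,18],"delta_rot":[0,0,0],"hand":1},{"delta_pos":[0,0,22],"delta_rot":[0,0,0],"hand":1},{"delta_pos":[0,0,26],"delta_rot":[0,0,0],"hand":1},{"delta_pos":[0,0,30],"delta_rot":[0,0,0],"hand":1}]'
```

```text
time: 10.5
eef_pos: [0.4533, -0.1941, 0.0543]
eef_rot: [-0.648, 0.762, 0.001, -0.001]
ft_force: [-6.2, 1.9, 8.2]
width: 0.0001
grasp_force: 3.7
```

```bash
python3 -m jog '[{"delta_pos":[0,0,4],"delta_rot":[0,0,0],"hand":1},{"delta_pos":[0,0,8],"delta_rot":[0,0,0],"hand":1},{"delta_pos":[0,0,12],"delta_rot":[0,0,0],"hand":1},{"delta_pos":[0,0,16],"delta_rot":[0,0,0],"hand":1},{"delta_pos":[0,0,20],"delta_rot":[0,0,0],"hand":1},{"delta_pos":[0,0,23],"delta_rot":[0,0,0],"hand":1},{"delta_pos":[0,0,25],"delta_rot":[0,0,0],"hand":1},{"delta_pos":[0,0,26],"delta_rot":[0,0,0],"hand":1},{"delta_pos":[0,0,26],"delta_rot":[0,0,0],"hand":1},{"delta_pos":[0,0,26],"delta_rot":[0,0,0],"hand":1}]'
```

```text
time: 11.5
eef_pos: [0.4542, -0.1943, 0.0291]
eef_rot: [-0.648, 0.762, 0.0, -0.0]
ft_force: [-4.2, 2.1, 12.1]
width: 0.0
grasp_force: 5.7
```

```bash
python3 -m jog '[{"delta_pos":[0,0,1],"delta_rot":[0,0,0],"hand":1},{"delta_pos":[0,0,2],"delta_rot":[0,0,0],"hand":1},{"delta_pos":[0,0,2],"delta_rot":[0,0,0],"hand":1},{"delta_pos":[0,0,2],"delta_rot":[0,0,0],"hand":1},{"delta_pos":[0,0,2],"delta_rot":[0,0,0],"hand":1},{"delta_pos":[0,0,2],"delta_rot":[0,0,0],"hand":1},{"delta_pos":[0,0,2],"delta_rot":[0,0,0],"hand":1},{"delta_pos":[0,0,2],"delta_rot":[0,0,0],"hand":1},{"delta_pos":[0,0,2],"delta_rot":[0,0,0],"hand":1},{"delta_pos":[0,0,2],"delta_rot":[0,0,0],"hand":1}]'
python3 - <<'E'
from h import *
a=optics.read_camera("top")[135:260,235:385]; b=optics.read_camera("scene")[140:270,180:330]
cv2.imwrite("pics/p1.png",np.hstack([cv2.resize(x,(400,340),interpolation=cv2.INTER_CUBIC) for x in(a,b)]))
E
```

```text
time: 12.5
eef_pos: [0.4543, -0.1944, 0.0282]
eef_rot: [-0.648, 0.761, -0.0, -0.0]
ft_force: [-6.9, 3.9, 19.5]
width: 0.0
grasp_force: 10.3
```

View pics/p1.png

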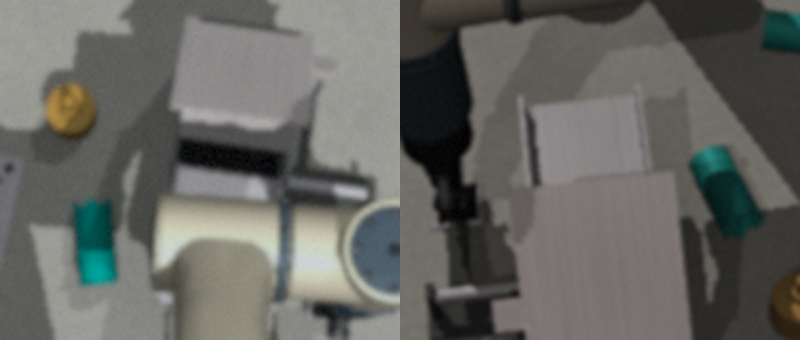

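The picture shows the lid fully up and the chute empty, so the barrel has gone in. Now I'll ease the pedal up at 30 mm/s.

```bash
python3 -m jog '[{"delta_pos":[0,0,-2],"delta_rot":[0,0,0],"hand":1},{"delta_pos":[0,0,-5],"delta_rot":[0,0,0],"hand":1},{"delta_pos":[0,0,-8],"delta_rot":[0,0,0],"hand":1},{"delta_pos":[0,0,-11],"delta_rot":[0,0,0],"hand":1},{"delta_pos":[0,0,-14],"delta_rot":[0,0,0],"hand":1},{"delta_pos":[0,0,-17],"delta_rot":[0,0,0],"hand":1},{"delta_pos":[0,0,-20],"delta_rot":[0,0,0],"hand":1},{"delta_pos":[0,0,-23],"delta_rot":[0,0,0],"hand":1},{"delta_pos":[0,0,-26],"delta_rot":[0,0,0],"hand":1},{"delta_pos":[0,0,-29],"delta_rot":[0,0,0],"hand":1},{"delta_pos":[0,0,-32],"delta_rot":[0,0,0],"hand":1},{"delta_pos":[0,0,-35],"delta_rot":[0,0,0],"hand":1},{"delta_pos":[0,0,-38],"delta_rot":[0,0,0],"hand":1},{"delta_pos":[0,0,-41],"delta_rot":[0,0,0],"hand":1},{"delta_pos":[0,0,-43],"delta_rot":[0,0,0],"hand":1},{"delta_pos":[0,0,-45],"delta_rot":[0,0,0],"hand":1},{"delta_pos":[0,0,-47],"delta_rot":[0,0,0],"hand":1},{"delta_pos":[0,0,-49],"delta_rot":[0,0,0],"hand":1},{"delta_pos":[0,0,-51],"delta_rot":[0,0,0],"hand":1},{"delta_pos":[0,0,-53],"delta_rot":[0,0,0],"hand":1}]'
```

```text
time: 14.6
eef_pos: [0.4546, -0.1942, 0.0793]
eef_rot: [-0.648, 0.762, 0.0, -0.0]
ft_force: [0.8, -0.3, -0.5]
width: 0.0002
grasp_force: 0.0
```

Free of the pad. I'll go up and check.

```bash
python3 -m jog '[{"delta_pos":[0,0,-10],"delta_rot":[0,0,0],"hand":1},{"delta_pos":[0,0,-40],"delta_rot":[0,0,0],"hand":1},{"delta_pos":[0,0,-80],"delta_rot":[0,0,0],"hand":1},{"delta_pos":[0,0,-120],"delta_rot":[0,0,0],"hand":1},{"delta_pos":[0,0,-150],"delta_rot":[0,0,0],"hand":1},{"delta_pos":[0,0,-165],"delta_rot":[0,0,0],"hand":1},{"delta_pos":[0,0,-165],"delta_rot":[0,0,0],"hand":1},{"delta_pos":[0,0,-165],"delta_rot":[0,0,0],"hand":1}]'
python3 - <<'E'
from h import *
a=optics.read_camera("top")[135:260,185:385]; b=optics.read_camera("scene")[140:290,180:390]
cv2.imwrite("pics/p2.png",np.hstack([cv2.resize(x,(400,300),interpolation=cv2.INTER_CUBIC) for x in(a,b)]))
E
```

```text
time: 15.4
eef_pos: [0.4544, -0.1941, 0.2442]
eef_rot: [-0.648, 0.762, 0.0, 0.0]
ft_force: [-0.3, -0.5, -0.6]
width: -0.0
grasp_force: 0.0
```

View pics/p2.png

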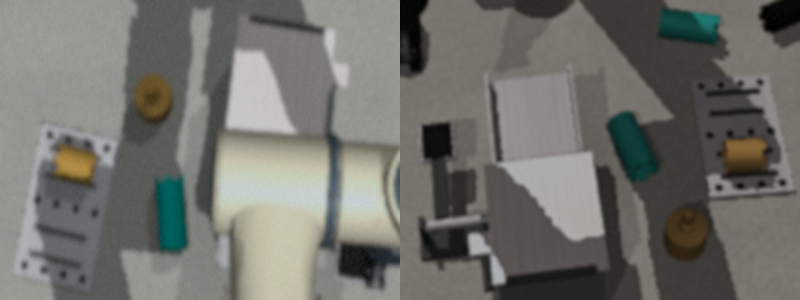

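The lid is shut, the pedal is up, the chute is empty, and the short barrel and cup A are where they were. Cup B is outside this view, but the arm never went near it.

```bash
python3 -c "
from bench import robot
print(robot.sign_off())"
```

```text
the job is handed in; nothing more can be done
None
```

The job is handed in: the long barrel rolled into the bin, the lid was eased shut at about 30 mm/s, and the short barrel and core bits were left alone (the last picture did not cover the core bit right of the pedal).

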